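# Take the charged cell out of its dock

## Robot

A 6-joint arm with a two-finger parallel gripper is mounted at the origin on a cart in front of the work surface, level with it; the furniture and walls round the work are solid. World frame = base frame: x ahead of the robot, y to its left, z up, the work surface at z = 0. Lengths are in m, angles in rad, forces in N, time in s.
With the tool pointing down it reaches from about 0.275 to 1 m from the base axis. Payload 8.4 kg.
Tool frame: the origin (TCP) lies where the fingers leave the gripper's body, on its centre line; the fingertips stand 73 mm ahead of it and the grasp point (between the pads) lies 54 mm ahead of it; z points along the fingers, y is the line along which they close (so a half turn about z gives the same grasp; the last joint's range is limited). The gripper opens to 85 mm and grips with 20 to 120 N. Pads are 22 mm wide; open, the fingers measure 114 mm over their backs; the gripper's body (76 mm by 85 mm) begins 54 mm behind the grasp point. The pads swing forward as they close: fully open they stand 13 mm farther back than shut.
Start: joints at [1.256, 0.353, 1.633, -0, 1.155, -0.002], TCP at [0.192, 0.595, 0.304] pointing down, gripper open.
Joint ranges: [-2.63, 2.63], [-0.92, 2.1], [0.06, 2.66], [-1.3, 4.44], [0, 2.69], [-3.02, 3.02]. Speed limits (rad/s): [2.22, 2.22, 2.79, 3.14, 3.14, 3.14].

## Interface

Orientations are given as a unit quaternion [x, y, z, w].
In Python, from cell import r gives the robot as it stands.
- The arm moves only by the tool step_arm, never from a script. Its argument "targets" is a list of rows, each an object with "rot": the turn, a rotation vector about the tool's x, y, z in units of 8 degrees (1.0 is 8 degrees), a list of three; "travel": the shift along the tool's x, y, z in units of 60 mm (1.0 is 60 mm), a list of three; "claw": the opening, from 0 (shut) to 1 (fully open). In form: [{"rot": [rx, ry, rz], "travel": [tx, ty, tz], "claw": claw}, ...]. A call has 1 to 8 rows; each row is the pose to reach, as a shift and turn from the pose commanded when the call began, along the tool's axes at that moment; what a row does not reach only later rows make up. A row lasts 1/8 s, in which the tool goes at most 62.5 mm and 10.7 degrees, less where a joint would pass 70% of its speed; a pose out of reach is approached as far as the arm can. A call with a gripper value outside its range is refused whole. The fingers move at their own pace and stop on an object; "force" is the grip in N (left out, the last holds). Time passes only in rows, so rows that repeat a pose let the fingers close. It gives the time, the measured TCP pose, the force, the opening and the grip force at its end, in the units of the state.
- r.get_obs(): the state, without advancing time (a new reading comes with each control period).
- r.capture(name): name is "side" or "top" or "wrist"; returns the picture (384x512x3 uint8, red, green, blue); there is no depth.
- r.get_calibration(name): a dict with "vfov" (degrees; the focal length in pixels is half the picture's height over the tangent of half this angle, whatever the lens; pixels are square), "cx", "cy" (the principal point, pixels), "distortion" ([k1, k2, p1, p2, k3] as OpenCV has them; the pictures are not rectified), "rvec" (rotation vector, rad) and "tvec" (3), from world to camera coordinates, as OpenCV has them; the wrist camera has in their place "tool_from_camera" (4x4, takes a point from camera to tool coordinates, whose origin is the TCP and whose axes are the flange's). Camera axes: x right, y down, z forward; pixel columns grow to the right and rows downward; lengths in m; the calibration is good to about 2 mm. A picture is of the moment at which its call begins: read the wrist's pose just before it. get_calibration takes no time and is no camera call.
- r.sign_off(): hands the job in; it is judged then, once.
The state is a dict: "clock": time; "joints": joint angles; "joint_vel": joint speeds; "effort": joint torques, N m; "tcp_pos": TCP position; "orientation": TCP orientation; "contact_force": force on the tool from outside, world axes, zero at the start; "moment": the same for the moment, N m; "grip_width": finger opening in m; "gripper_force": force on a finger pad.
Only numpy, scipy, OpenCV 4.12 (cv2) and the standard library are available. Lean on these libraries where they do the work, as an engineer would, in place of code of your own. Each camera call takes 0.05 s, during which the arm holds its last target. There are 200 camera calls.

## Task

Two flat cells sit in charging docks, each with its rear end under the dock's overhanging lip. Take the cell from the dock with the green lamp: slide it forward on its bed until it is clear of the lip, only then lift it, and lower it into the blue tray, letting go only when it is down in the tray (not dropping it from above), so that it lies flat on the tray's floor, same face up. Leave the cell in the dock with the red lamp where it is.

Things in the scene. Friction and masses are not known exactly. Their poses are not given: they have to be found in the camera images.
- cell_green: Charged flat cell in the green-lamp dock, mostly white, 34x54x6 mm, 18 to 31 g. Origin: centre of its underside; z up, y along its 54 mm, which lies along the dock's x. Starts about centred on the dock's origin, its rear 12 mm under the lip; slides freely out to the dock's -x. Overhangs the bed by 5 mm each side: grip across the 34 mm from above, ahead of the lip.
- cell_red: Identical cell, still charging, in the dock with the red lamp; origin and axes alike. Not to be moved.
- dock_green: Black and grey charging dock with the green lamp strip, fixed; base plate 100x76x8 mm. Origin: centre of its underside, on the table; -x is its open front, z up. Bed: 24 mm wide (y), x -45..+30 mm, top at z 36 mm, open at both sides. Hood over the rear: lip x +15..+44 mm, 54 mm wide, underside z 45.5, top z 56 mm, side walls 44 mm apart, back wall from x +30. No catch. The red-lamp dock is alike.
- tray: Blue open tray, 110 (x) x 150 (y) x 14 mm high outside, walls and floor 4 mm thick, fixed to the table. Origin at the centre of its underside on the table; its inner floor lies 4 mm above the origin.
Things that resemble listed ones, but are neither listed nor needed, are in the scene too. What is shaped like the cell_green but brown, orange or purple is not meant.

How it is judged:
On the way, in this order (a step that is already met when the one before it is completed fails the run):
1. the green-lamp dock's cell has been slid forward clear of the lip, still down at bed height (x of cell_green in the frame of dock_green between -0.075 and -0.013 m and z of cell_green in the frame of dock_green between 0.028 and 0.042 m and y of cell_green in the frame of dock_green between -0.02 and 0.02 m), for 0.05 s.
2. the cell is lowered into the tray, its underside less than 30 mm above the tray's underside, while still held (x of cell_green in the frame of tray between -0.035 and 0.035 m and y of cell_green in the frame of tray between -0.06 and 0.06 m and z of cell_green in the frame of tray below 0.03 m and contact force between the fingers and cell_green above 0.3 N), for 0.05 s.
At the end, for the whole second after the job is handed in: The green-lamp dock's cell rests, released and still, inside the blue tray (its centre within 35 mm of the tray's centre in tray x and 60 mm in tray y), flat on the floor (underside within 5 mm of it, tilt under 0.12 rad), same face up; the other cell is within 15 mm of where it was (x of cell_green in the frame of tray between -0.035 and 0.035 m and y of cell_green in the frame of tray between -0.06 and 0.06 m and z of cell_green in the frame of tray below 0.009 m and angle between cell_green's own z axis and vertical below 0.12 rad and linear speed of cell_green below 0.02 m/s and distance of cell_red from where it was at the start of the episode below 0.015 m); the robot touches nothing.
It fails at once if the cell in the red-lamp dock is moved by more than 15 mm (distance of cell_red from where it was at the start of the episode above 0.015 m).
It also fails if it takes over 35 s, if anything falls off the work surface, if the arm or the gripper's body presses on something with over 40 N, if the wrist force passes 120 N, or if a joint passes its speed limit or range.

## Working session

There is one attempt and no reset: what is moved stays moved. The work goes in short steps, Python scripts to look and compute and a tool call to move; the robot and the scene stay as the last step left them, time stands still between calls to the robot, and variables do not carry over. Pictures are saved under pics/ and viewed, at most 10 in all, crops included, and the job is handed in when it is done.

Besides the shell and the picture viewer there is one more tool, called after "Request:" by a JSON object that holds its "name" and its "arguments". step_arm: Moves the arm, as the interface text tells. Its arguments: {"type":"object","properties":{"targets":{"type":"array","items":{"type":"object","properties":{"rot":{"type":"array","items":{"type":"number"}},"travel":{"type":"array","items":{"type":"number"}},"claw":{"type":"number"}}}},"force":{"type":"number"}},"required":["targets"]}

```bash
mkdir -p pics; ls
python3 - <<'E'
from cell import r
import cv2
for n in("top","side"):
    cv2.imwrite(f"pics/{n}0.png",cv2.cvtColor(r.capture(n),cv2.COLOR_RGB2BGR)); print(n,r.get_calibration(n))
print(r.get_calibration("wrist")); print(r.get_obs())
E
```

```text
pics
top {'vfov': 45.82839374300802, 'cx': 257.4177721926543, 'cy': 189.95181332623844, 'distortion': array([-0.18284934,  0.        ,  0.        ,  0.        ,  0.        ]), 'rvec': array([ 2.13894178, -2.19294606,  0.12896545]), 'tvec': array([0.19219374, 0.58431069, 0.86684582])}
side {'vfov': 55.70095698761331, 'cx': 255.18157508000564, 'cy': 187.85473817410295, 'distortion': array([-0.02737613,  0.        ,  0.        ,  0.        ,  0.        ]), 'rvec': array([ 0.54003263, -2.59795773,  1.28977012]), 'tvec': array([0.62669292, 0.09752514, 0.8350475 ])}
{'vfov': 60.58403682136138, 'cx': 255.66316752557896, 'cy': 188.57285613160172, 'distortion': array([-0.05503213,  0.        ,  0.        ,  0.        ,  0.        ]), 'tool_from_camera': array([[ 8.69188202e-04, -9.49208934e-01, -3.14645268e-01,
         8.07670841e-02],
       [ 9.99999586e-01,  7.39894498e-04,  5.30353995e-04,
        -5.66149403e-05],
       [-2.70612447e-04, -3.14645599e-01,  9.49209183e-01,
        -6.95506077e-02],
       [ 0.00000000e+00,  0.00000000e+00,  0.00000000e+00,
         1.00000000e+00]])}
{'clock': 0.1, 'joints': array([ 1.25557791e+00,  3.53579443e-01,  1.63403943e+00,  2.51166495e-06,
        1.15518733e+00, -2.43631531e-03]), 'joint_vel': array([ 5.89722783e-04,  3.62528191e-04, -2.75041090e-03, -1.01793429e-03,
        3.89991552e-05,  1.55363802e-04]), 'effort': array([-4.47204984e-04, -6.06355405e+01, -3.42816138e+01, -5.63359151e-05,
        3.95262701e-03,  4.05916103e-05]), 'tcp_pos': array([0.19223773, 0.59436194, 0.30324505]), 'orientation': array([ 1.55754796e-01,  9.87795564e-01, -5.98956832e-04, -9.71020749e-05]), 'contact_force': array([ 0.19423074, -0.31761214, -0.39132906]), 'moment': array([ 0.00134296,  0.04343369, -0.04038364]), 'gripper_force': 0.0, 'grip_width': 0.0856464331584366}
```

View pics/top0.png

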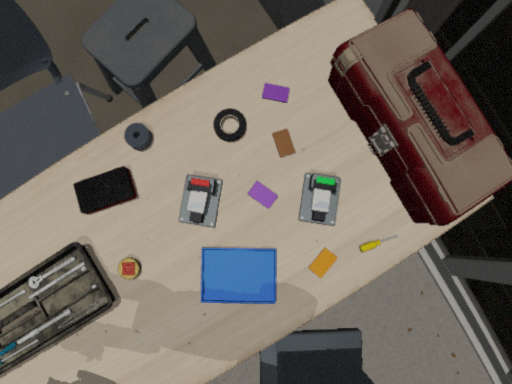

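View pics/side0.png

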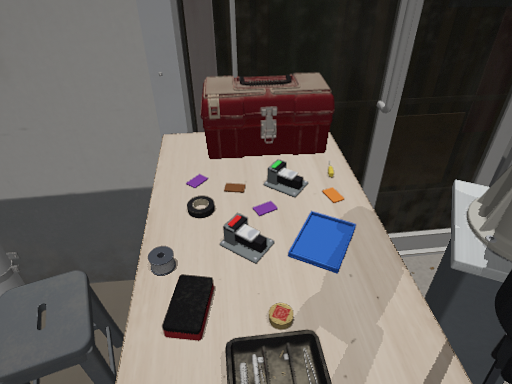

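The top picture shows two candidates: the dock with the green lamp at about (320,200), lamp at (325,182), and the dock with the red lamp at about (201,201). The blue tray is at about (239,275). The purple, brown and orange plates are decoys. I'll confirm the green one in an enlarged crop.

```bash
cat > h.py <<'E'
from cell import r
import cv2, numpy as np
from scipy.spatial.transform import Rotation as R
def K(c):
    f=192/np.tan(np.radians(c["vfov"]/2)); return np.array([[f,0,c["cx"]],[0,f,c["cy"]],[0,0,1.]])
def w2c(n):
    c=r.get_calibration(n)
    if n!="wrist": return c,cv2.Rodrigues(c["rvec"])[0],c["tvec"]
    o=r.get_obs(); T=np.eye(4); T[:3,:3]=R.from_quat(o["orientation"]).as_matrix(); T[:3,3]=o["tcp_pos"]
    M=np.linalg.inv(T@c["tool_from_camera"]); return c,M[:3,:3],M[:3,3]
def ray(n,uv,z):
    c,Rm,t=w2c(n); p=cv2.undistortPoints(np.array(uv,float).reshape(-1,1,2),K(c),c["distortion"]).reshape(-1,2)
    d=np.c_[p,np.ones(len(p))]@Rm; o=-Rm.T@t; z=np.broadcast_to(z,len(p))
    return o+d*((z-o[2])/d[:,2])[:,None]
def proj(n,P):
    c,Rm,t=w2c(n); return cv2.projectPoints(np.array(P,float).reshape(-1,3),Rm,t,K(c),c["distortion"])[0].reshape(-1,2)
E
python3 - <<'E'
from h import *
im=cv2.imread("pics/top0.png")
a=cv2.resize(im[165:235,290:360],None,fx=8,fy=8,interpolation=cv2.INTER_CUBIC)
cv2.imwrite("pics/g.png",a)
print(proj("top",[[0,0,0],[.19,.59,.3]]))
print("dock",ray("top",[[320,200],[325,182],[201,201]],[.008,.056,.008]).round(3))
print("tray",ray("top",[[202,248],[277,248],[277,303],[201,302]],.014).round(3))
E
```

```text
[[348.85236795 467.9328365 ]
 [ -3.43259001 434.67767102]]
dock [[0.568 0.05  0.008]
 [0.599 0.046 0.056]
 [0.572 0.293 0.008]]
tray [[0.477 0.291 0.014]
 [0.473 0.141 0.014]
 [0.364 0.144 0.014]
 [0.369 0.296 0.014]]
```

View pics/g.png

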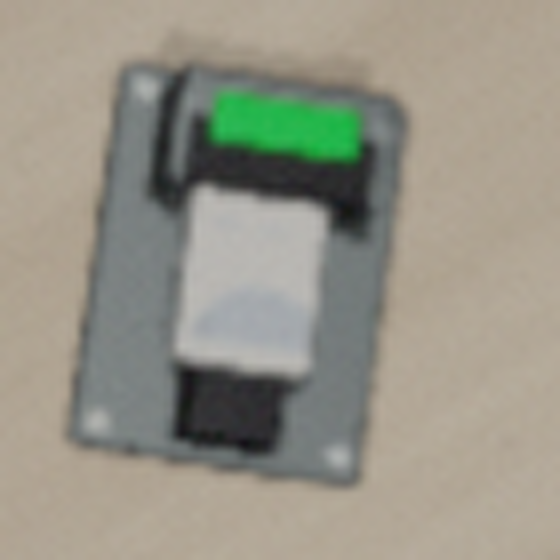

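The crop shows the green lamp at crop (285,125) on the hood. The white cell's front edge runs from (175,360) to (310,375), and the black bed shows ahead of it. This is the right cell; its open front faces the robot.

Run:
```python
from h import *
g=lambda a:np.array(a)/8-.5+[290.5,165.5]-.06
c=ray("top",g([[175,360],[310,375],[330,205],[195,187]]),.042); b=ray("top",g([[125,62],[408,100],[355,487],[72,440]]),.008)
print(c.round(4),b.round(4),b.mean(0))
print([np.linalg.norm(b[i]-b[i-1]).round(4) for i in range(4)],[np.linalg.norm(c[i]-c[i-1]).round(4) for i in range(4)])
f=(c[0]+c[1])/2; d=(b[0]+b[1]-b[2]-b[3])[:2]; d/=np.linalg.norm(d); d2=(c[2]+c[3]-c[0]-c[1])[:2]
print("x dir",np.degrees(np.arctan2(d[1],d[0])),np.degrees(np.arctan2(d2[1],d2[0])),"front mid",f,"centre",f[:2]+.027*d)
o=r.get_obs();M=R.from_quat(o["orientation"]).as_matrix();print(M.round(4))
```

```text
[[0.5459 0.0722 0.042 ]
 [0.5413 0.0391 0.042 ]
 [0.5831 0.0324 0.042 ]
 [0.5883 0.0657 0.042 ]] [[0.6249 0.0778 0.008 ]
 [0.6134 0.0051 0.008 ]
 [0.5146 0.0231 0.008 ]
 [0.5285 0.0949 0.008 ]] [0.570328   0.05021015 0.008     ]
[np.float64(0.0978), np.float64(0.0737), np.float64(0.1004), np.float64(0.0731)] [np.float64(0.043), np.float64(0.0335), np.float64(0.0423), np.float64(0.0337)]
x dir -10.180128727159234 -8.956626494788484 front mid [0.54359121 0.05565611 0.042     ] centre [0.57016615 0.05088404]
[[-9.515e-01  3.077e-01 -4.000e-04]
 [ 3.077e-01  9.515e-01 -1.200e-03]
 [ 0.000e+00 -1.200e-03 -1.000e+00]]
```

Request:
{"name": "step_arm", "arguments": {"targets": [{"rot": [0, 0, -0.5], "travel": [-4.31, -3.36, 0.45], "claw": 0.75}, {"rot": [0, 0, -1.05], "travel": [-8.62, -6.71, 0.9], "claw": 0.75}, {"rot": [0, 0, -1.05], "travel": [-8.62, -6.71, 0.9], "claw": 0.75}, {"rot": [0, 0, -1.05], "travel": [-8.62, -6.71, 0.9], "claw": 0.75}, {"rot": [0, 0, -1.05], "travel": [-8.62, -6.71, 0.9], "claw": 0.75}, {"rot": [0, 0, -1.05], "travel": [-8.62, -6.71, 0.9], "claw": 0.75}, {"rot": [0, 0, -1.05], "travel": [-8.62, -6.71, 0.9], "claw": 0.75}, {"rot": [0, 0, -1.05], "travel": [-8.62, -6.71, 0.9], "claw": 0.75}]}}

```text
clock: 1.1
tcp_pos: [0.4731, 0.1806, 0.2627]
orientation: [0.083, 0.997, 0.0, 0.0]
contact_force: [1.0, 0.2, 0.4]
grip_width: 0.0642
gripper_force: 0.0
```

Request:
{"name": "step_arm", "arguments": {"targets": [{"rot": [0, 0, 0], "travel": [-1.7, -1.8, 0.2], "claw": 0.75}, {"rot": [0, 0, 0], "travel": [-1.7, -1.8, 0.2], "claw": 0.75}, {"rot": [0, 0, 0], "travel": [-1.7, -1.8, 0.2], "claw": 0.75}, {"rot": [0, 0, 0], "travel": [-1.7, -1.8, 0.2], "claw": 0.75}]}}

```text
clock: 1.6
tcp_pos: [0.5554, 0.0576, 0.2502]
orientation: [0.084, 0.996, -0.0, -0.0]
contact_force: [0.0, 1.2, 0.1]
grip_width: 0.064
gripper_force: 0.0
```

Run:
```python
from h import *
P=proj("wrist",[[0.5703,.0505,.042]]);o=r.get_obs();print(P,o["tcp_pos"],o["orientation"])
im=cv2.cvtColor(r.capture("wrist"),cv2.COLOR_RGB2BGR);cv2.imwrite("pics/w1.png",cv2.resize(im,None,fx=1.5,fy=1.5))
```

```text
[[250.63312502 193.5787345 ]] [0.55541905 0.05757464 0.25022058] [ 8.43754742e-02  9.96433935e-01 -1.09601013e-04 -4.24026229e-04]
```

View pics/w1.png

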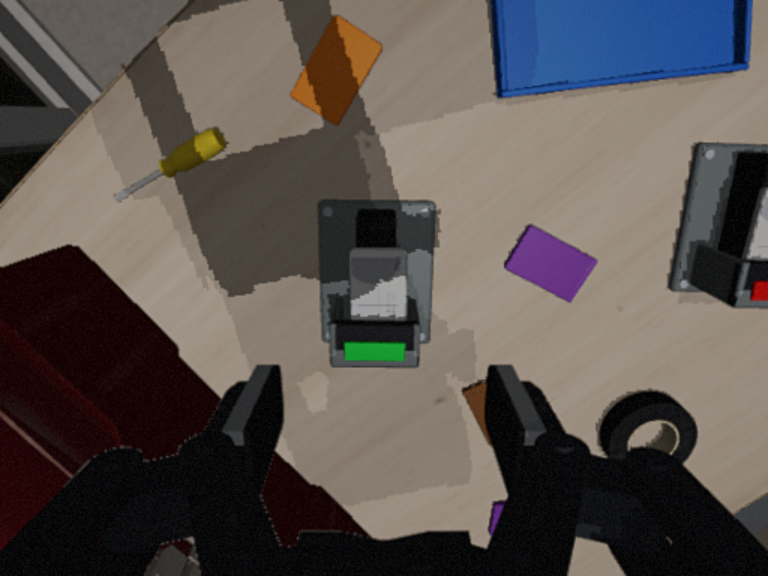

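The wrist view shows the green dock, with the cell front edge from (350,249) to (408,249) and the lip at about row 318. The dock is aligned with the tool axes. Next I'll compute the position.

Run:
```python
from h import *
s=lambda a:np.array(a)/1.5-.17
c=ray("wrist",s([[350,249],[408,249],[408,312],[350,312]]),.042);b=ray("wrist",s([[319,202],[436,202]]),.008)
print(c.round(4),b.round(4))
o=r.get_obs();M=R.from_quat(o["orientation"]).as_matrix()
e=(c[1]-c[0])[:2]; print("edge deg",np.degrees(np.arctan2(e[1],e[0])), "tool x deg",np.degrees(np.arctan2(M[1,0],M[0,0])))
e=(b[1]-b[0])[:2]; print(np.degrees(np.arctan2(e[1],e[0])))
f=(c[0]+c[1])/2; g=f-M[:,0]*.017; print("cell centre",f-M[:,0]*.027,"dock centre",b.mean(0)-.05*M[:,0],"grasp",g,"tool move mm",M.T@(np.r_[g[:2],.105]-o["tcp_pos"])*1000)
```

```text
[[0.5419 0.041  0.042 ]
 [0.5475 0.0742 0.042 ]
 [0.5863 0.0683 0.042 ]
 [0.5805 0.0336 0.042 ]] [[0.5166 0.0235 0.008 ]
 [0.5289 0.0966 0.008 ]]
edge deg 80.42294672038228 tool x deg 170.37968607133095
80.41485965027336
cell centre [0.57127501 0.05307746 0.04196714] dock centre [0.57204014 0.0517118  0.00793915] grasp [0.56141565 0.05474864 0.04197931] tool move mm [ -7.4039267   -2.69520788 145.31873451]
```

Request:
{"name": "step_arm", "arguments": {"targets": [{"rot": [0, 0, 0], "travel": [-0.12, -0.05, 0.85], "claw": 0.7}, {"rot": [0, 0, 0], "travel": [-0.12, -0.05, 1.7], "claw": 0.7}, {"rot": [0, 0, 0], "travel": [-0.12, -0.05, 1.7], "claw": 0.7}, {"rot": [0, 0, 0], "travel": [-0.12, -0.05, 1.7], "claw": 0.7}]}}

```text
clock: 2.15
tcp_pos: [0.562, 0.0558, 0.1503]
orientation: [0.082, 0.997, 0.0, 0.0]
contact_force: [-0.2, 0.2, 0.5]
grip_width: 0.0596
gripper_force: 0.0
```

Run:
```python
from h import *
o=r.get_obs();M=R.from_quat(o["orientation"]).as_matrix();print(o["tcp_pos"],o["orientation"],M.T@(np.array([.5614,.0544,.105])-o["tcp_pos"])*1000/60)
im=cv2.cvtColor(r.capture("wrist"),cv2.COLOR_RGB2BGR);cv2.imwrite("pics/w2.png",cv2.resize(im,None,fx=1.5,fy=1.5))
```

```text
[0.56198494 0.05578789 0.15031019] [8.24959239e-02 9.96591268e-01 1.43053113e-04 4.97094093e-04] [ 0.00654325 -0.02469701  0.75515482]
```

View pics/w2.png

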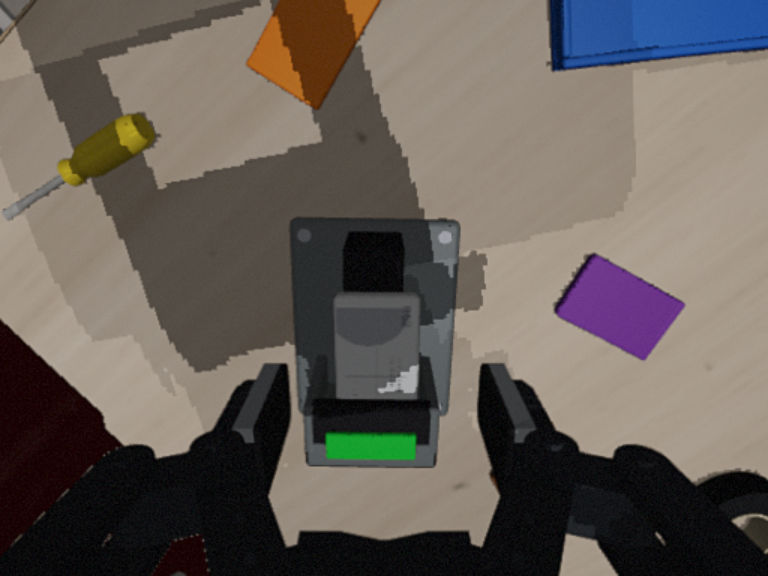

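The cell is centred at column 377 and the fingers at about 383, so I need about -2.5 mm in tool y before descending to TCP z 0.105.

Request:
{"name": "step_arm", "arguments": {"targets": [{"rot": [0, 0, 0], "travel": [0, -0.04, 0.4], "claw": 0.7}, {"rot": [0, 0, 0], "travel": [0, -0.04, 0.75], "claw": 0.7}, {"rot": [0, 0, 0], "travel": [0, -0.04, 0.75], "claw": 0.7}, {"rot": [0, 0, 0], "travel": [0, -0.04, 0.75], "claw": 0.7}]}}

```text
clock: 2.7
tcp_pos: [0.5622, 0.0528, 0.1056]
orientation: [0.083, 0.997, 0.0, 0.001]
contact_force: [-0.3, -0.0, -0.3]
grip_width: 0.06
gripper_force: 0.0
```

Run:
```python
from h import *
o=r.get_obs();print(o["tcp_pos"],o["contact_force"])
im=cv2.cvtColor(r.capture("wrist"),cv2.COLOR_RGB2BGR);cv2.imwrite("pics/w3.png",cv2.resize(im,None,fx=1.5,fy=1.5))
im=cv2.cvtColor(r.capture("side"),cv2.COLOR_RGB2BGR)[110:230,220:380];cv2.imwrite("pics/s3.png",cv2.resize(im,None,fx=5,fy=5,interpolation=2))
```

```text
[0.56224911 0.05276897 0.10564658] [-0.28706905 -0.03818181 -0.29401213]
```

View pics/w3.png

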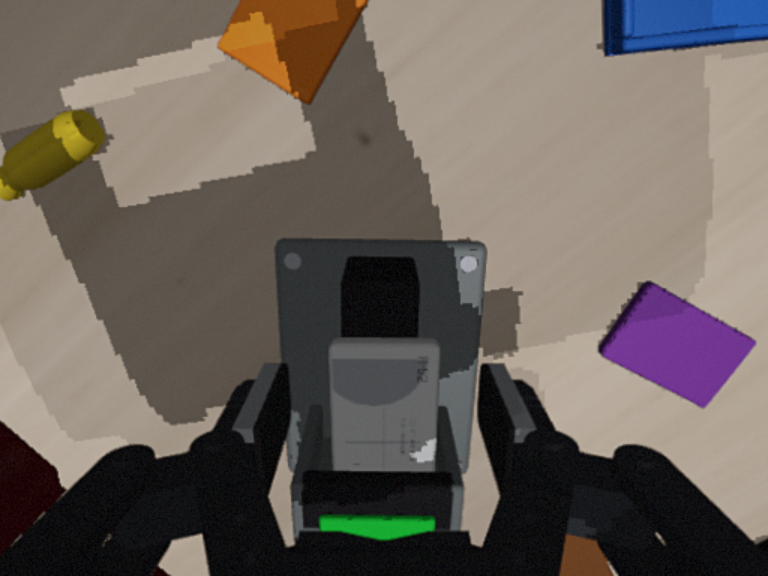

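View pics/s3.png

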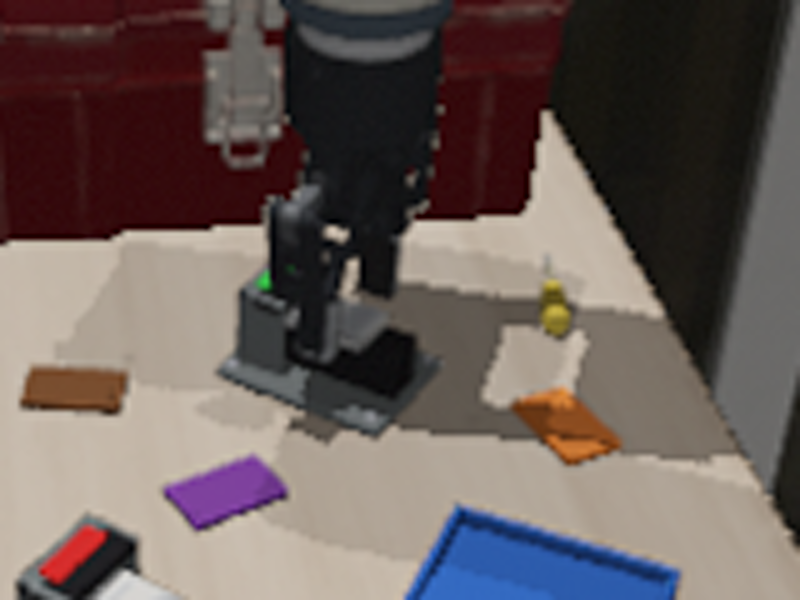

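The cell at columns 330–439 is centred between the fingers. The fingers stand ahead of the lip and touch nothing, so I'll close now.

Request:
{"name": "step_arm", "arguments": {"targets": [{"rot": [0, 0, 0], "travel": [0, 0, 0], "claw": 0.3}, {"rot": [0, 0, 0], "travel": [0, 0, 0], "claw": 0.3}, {"rot": [0, 0, 0], "travel": [0, 0, 0], "claw": 0.3}, {"rot": [0, 0, 0], "travel": [0, 0, 0], "claw": 0.3}], "force": 25}}

```text
clock: 3.3
tcp_pos: [0.5616, 0.0525, 0.1046]
orientation: [0.083, 0.997, 0.0, 0.0]
contact_force: [-1.3, -0.4, 6.5]
grip_width: 0.0332
gripper_force: 24.5
```

Request:
{"name": "step_arm", "arguments": {"targets": [{"rot": [0, 0, 0], "travel": [0.15, 0, 0], "claw": 0.3}, {"rot": [0, 0, 0], "travel": [0.3, 0, 0], "claw": 0.3}, {"rot": [0, 0, 0], "travel": [0.45, 0, 0], "claw": 0.3}, {"rot": [0, 0, 0], "travel": [0.6, 0, 0], "claw": 0.3}, {"rot": [0, 0, 0], "travel": [0.6, 0, 0], "claw": 0.3}, {"rot": [0, 0, 0], "travel": [0.6, 0, 0], "claw": 0.3}]}}

```text
clock: 4.05
tcp_pos: [0.5253, 0.0587, 0.1044]
orientation: [0.083, 0.997, 0.0, 0.0]
contact_force: [-0.8, 0.9, 10.3]
grip_width: 0.0332
gripper_force: 25.9
```

Run:
```python
from h import *
o=r.get_obs();print(o["tcp_pos"],o["contact_force"])
im=cv2.cvtColor(r.capture("wrist"),cv2.COLOR_RGB2BGR);cv2.imwrite("pics/w4.png",im)
```

```text
[0.52525001 0.05872697 0.10444173] [-0.78790298  0.86782636 10.26703824]
```

View pics/w4.png

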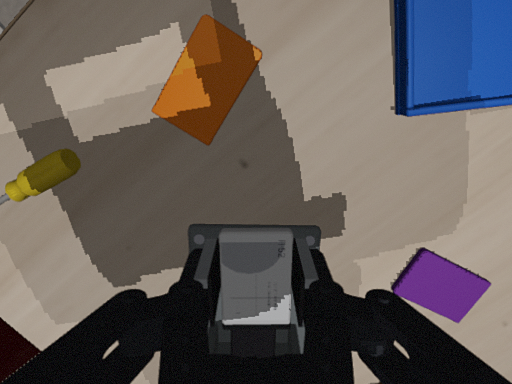

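The cell's rear edge at row 325 is ahead of the hood, so it is clear of the lip. I'll lift it and carry it over the tray.

Request:
{"name": "step_arm", "arguments": {"targets": [{"rot": [0, 0, 0], "travel": [0, 0, -0.4], "claw": 0.3}, {"rot": [0, 0, 0], "travel": [0, 0, -0.9], "claw": 0.3}, {"rot": [0, 0, 0], "travel": [0.5, 0.5, -0.9], "claw": 0.3}, {"rot": [0, 0, 0], "travel": [1.0, 1.0, -0.9], "claw": 0.3}, {"rot": [0, 0, 0], "travel": [1.5, 1.5, -0.9], "claw": 0.3}, {"rot": [0, 0, 0], "travel": [2.0, 2.0, -0.9], "claw": 0.3}, {"rot": [0, 0, 0], "travel": [2.32, 2.33, -0.9], "claw": 0.3}, {"rot": [0, 0, 0], "travel": [2.32, 2.33, -0.9], "claw": 0.3}]}}

```text
clock: 5.1
tcp_pos: [0.4096, 0.22, 0.1575]
orientation: [0.082, 0.997, -0.0, -0.001]
contact_force: [0.2, 0.3, 0.1]
grip_width: 0.033
gripper_force: 25.2
```

Request:
{"name": "step_arm", "arguments": {"targets": [{"rot": [0, 0, 0], "travel": [0, 0, 0.4], "claw": 0.3}, {"rot": [0, 0, 0], "travel": [0, 0, 0.8], "claw": 0.3}, {"rot": [0, 0, 0], "travel": [0, 0, 1.0], "claw": 0.3}, {"rot": [0, 0, 0], "travel": [0, 0, 1.2], "claw": 0.3}, {"rot": [0, 0, 0], "travel": [0, 0, 1.2], "claw": 0.3}, {"rot": [0, 0, 0], "travel": [0, 0, 1.2], "claw": 0.3}]}}

```text
clock: 5.85
tcp_pos: [0.4118, 0.2194, 0.0862]
orientation: [0.083, 0.997, 0.0, 0.0]
contact_force: [-0.2, 0.0, -0.4]
grip_width: 0.0331
gripper_force: 25.2
```

Run:
```python
from h import *
o=r.get_obs();print(o["tcp_pos"],o["contact_force"],o["grip_width"])
im=cv2.cvtColor(r.capture("wrist"),cv2.COLOR_RGB2BGR)
im2=cv2.cvtColor(r.capture("side"),cv2.COLOR_RGB2BGR)[150:300,230:430];im2=cv2.resize(im2,(512,384),interpolation=2)
cv2.imwrite("pics/w5.png",cv2.resize(np.vstack([im,im2]),(400,600)))
```

```text
[0.41184354 0.21944644 0.08620484] [-0.20151883  0.02577489 -0.39017415] 0.03314367254229758
```

View pics/w5.png

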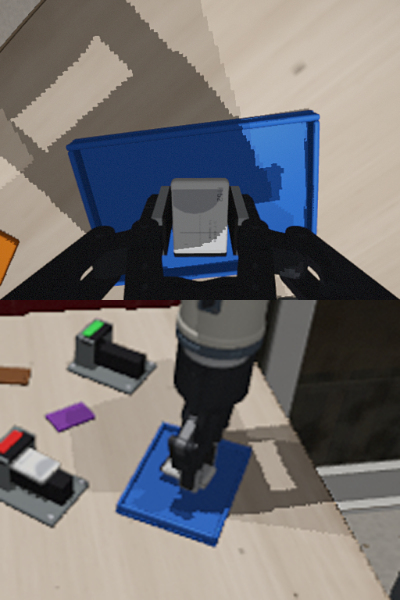

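The wrist and side views show the cell held over the middle of the tray, level. The red dock's cell is undisturbed. I'll lower it gently the rest of the way.

Request:
{"name": "step_arm", "arguments": {"targets": [{"rot": [0, 0, 0], "travel": [0, 0, 0.07], "claw": 0.3}, {"rot": [0, 0, 0], "travel": [0, 0, 0.14], "claw": 0.3}, {"rot": [0, 0, 0], "travel": [0, 0, 0.14], "claw": 0.3}, {"rot": [0, 0, 0], "travel": [0, 0, 0.14], "claw": 0.3}]}}

```text
clock: 6.45
tcp_pos: [0.4115, 0.2193, 0.0773]
orientation: [0.083, 0.997, -0.0, -0.0]
contact_force: [-0.1, -0.4, 0.6]
grip_width: 0.0332
gripper_force: 25.2
```

Request:
{"name": "step_arm", "arguments": {"targets": [{"rot": [0, 0, 0], "travel": [0, 0, 0.02], "claw": 0.3}, {"rot": [0, 0, 0], "travel": [0, 0, 0.03], "claw": 0.3}, {"rot": [0, 0, 0], "travel": [0, 0, 0.03], "claw": 0.3}]}}

```text
clock: 6.82
tcp_pos: [0.4116, 0.2194, 0.076]
orientation: [0.083, 0.997, 0.0, 0.0]
contact_force: [-2.0, -0.8, 6.0]
grip_width: 0.0334
gripper_force: 28.8
```

The upward 6 N shows floor contact. I'll open and then retreat.

Request:
{"name": "step_arm", "arguments": {"targets": [{"rot": [0, 0, 0], "travel": [0, 0, 0], "claw": 0.5}, {"rot": [0, 0, 0], "travel": [0, 0, 0], "claw": 0.65}, {"rot": [0, 0, 0], "travel": [0, 0, 0], "claw": 0.65}, {"rot": [0, 0, 0], "travel": [0, 0, -0.5], "claw": 0.65}, {"rot": [0, 0, 0], "travel": [0, 0, -1.3], "claw": 0.65}, {"rot": [0, 0, 0], "travel": [0, 0, -2.0], "claw": 0.65}, {"rot": [0, 0, 0], "travel": [0, 0, -2.0], "claw": 0.65}, {"rot": [0, 0, 0], "travel": [0, 0, -2.0], "claw": 0.65}]}}

```text
clock: 7.82
tcp_pos: [0.4112, 0.2192, 0.1952]
orientation: [0.083, 0.997, -0.0, -0.0]
contact_force: [-0.8, 0.4, -0.6]
grip_width: 0.0556
gripper_force: 0.0
```

Run:
```python
from h import *
o=r.get_obs();print(o["tcp_pos"],o["contact_force"],o["grip_width"],proj("wrist",[[.4207,.218,.004]]))
im=cv2.cvtColor(r.capture("wrist"),cv2.COLOR_RGB2BGR)
im2=cv2.cvtColor(r.capture("side"),cv2.COLOR_RGB2BGR)[150:300,230:430];im2=cv2.resize(im2,(512,384),interpolation=2)
cv2.imwrite("pics/w6.png",cv2.resize(np.vstack([im,im2]),(400,600)))
```

```text
[0.4112186 0.2192071 0.1951903] [-0.83216285  0.37809036 -0.60903271] 0.05562678635376628 [[256.06001795 193.01941955]]
```

View pics/w6.png

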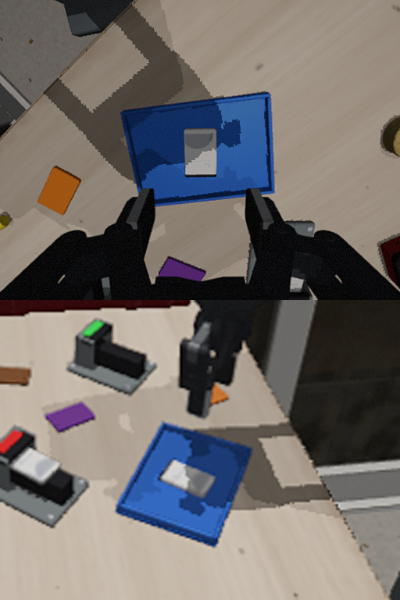

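The cell lies flat in the middle of the tray at picture (200,152), the gripper is clear, and the red dock's cell is in place.

```bash
python3 -c "
from cell import r
print(r.sign_off())"
```

```text
the job is handed in; nothing more can be done
None
```

I slid the green-lamp dock's cell clear of the lip, lifted it, lowered it into the blue tray and released it flat near the middle; the red-lamp cell was not touched, and the job was handed in at about 8 s (no verdict was returned).

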